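Put the service kit back into its foam inlays

TASK

Put the service kit back together: lay the teal screwdriver, the side cutters, the tweezers and the roll of black tape into the foam inlays of the kit tray, each flat on the yellow floor of the recess that is cut to its own outline, and let go of them. Leave the big roll of cream masking tape and the caliper where they are.

Things in the scene. Friction and masses are not known exactly. Their poses are not given: they have to be found in the camera images.
- screwdriver: Screwdriver, black and teal handle, lying flat, 206 mm long, about 85 g. Origin on the underside (z = 0), mid-length; y along it: handle 36 thick, 35 high from y = -10 to +102 mm (34 wide at y = +45, where it balances); steel shaft 6 thick from y = -10 to the tip at -97 mm.
- side_cutters: Side cutters, dark green handles, closed and rigid, lying flat, 163 mm long, 12 high, about 160 g. Origin on the underside, mid-length; y along them: jaws end at y = -82 mm (24 wide); handles bow out to 64 mm over both at y = +25 (balance point, best grip, across both) and draw in to 41 at y = +82. Not grippable from y = -62 to -21.
- tweezers: Bright steel tweezers, rigid, lying flat, 127 mm long, 9 high, 22 g. Origin on the underside, mid-length; y along them, points at -y, welded back at +y; 16 mm wide at y = 0, where they are gripped.
- black_tape: Roll of black insulating tape lying flat, 57 mm across, 19 high, about 50 g. Origin at the centre of its underside, z up; any yaw will do.
- inlay_screwdriver: Fixed foam inlay, 99 mm wide (x), y = -163 to +80. Origin on the yellow recess floor, 8 mm above the bench, mid finger trough; z up. Foam top at z = 16 mm. Recess for the screwdriver: handle pocket 50 wide, y = -62 to +66; shaft slot 20 wide on to y = -151. Seated, the screwdriver's origin is at inlay y = -45, its +y along inlay +y, shaft in the slot.
- inlay_cutters: Inlay and frame like inlay_screwdriver, but cut for the side cutters with 6 to 8 mm to spare all round: y = -115 to +65, 77 wide at the trough, 40 at the jaws. Seated, the cutters' origin is at inlay y = -25 mm (their grip point y = +25 over the inlay's origin), their +y along inlay +y, jaws in the narrow end.
- inlay_tweezers: Inlay and frame like inlay_screwdriver, but cut for the tweezers: slim slot y = -72 to +71, 31 mm wide in the middle, 20 at both ends. Seated, the tweezers' origin is over the inlay's origin, y along y (either end first).
- inlay_tape: Inlay and frame like inlay_screwdriver, but with a round recess, 72 mm across, about its origin. The 4 inlays lie side by side in any order, 100 mm apart, in a sheet tray (lip 7 mm high). A 44 mm wide finger trough, as deep as the recesses, crosses all 4 through their origins; fingers go down in it. Beside a seated neighbour about 25 mm stay free: open only a little to let go.
- masking_tape: Roll of cream masking tape lying flat, 100 mm across, 25 high, beyond the loose tools; leave it (may shift 30 mm at most). Origin at the centre of its underside.
- caliper: Digital caliper, 72 x 225 x 12 mm, beyond the loose tools; leave it (may shift 30 mm at most). Origin on the underside, middle of its outline.
Mind the look-alikes: they are no part of the job. Several things look just like the black_tape: the one meant starts farthest to the robot's right.

How it is judged:
At the end, for the whole second after the job is handed in: Each thing lies in its own recess, underside on the floor within 6 mm (screwdriver, which may roll, 8 and level within 0.06 rad), within 12 mm sideways (screwdriver 20) and 14 mm lengthways of its place, in line with the recess within 0.15 rad (tape: flat within 0.12), at rest and released (x of screwdriver in the frame of inlay_screwdriver between -0.02 and 0.02 m and y of screwdriver in the frame of inlay_screwdriver between -0.059 and -0.031 m and z of screwdriver in the frame of inlay_screwdriver between -0.005 and 0.008 m and angle between the y axis of screwdriver and the y axis of inlay_screwdriver, either way round below 0.15 rad and angle between screwdriver's own y axis and vertical between 1.51 and 1.63 rad and linear speed of each of screwdriver, side_cutters, tweezers, black_tape below 0.02 m/s and angular speed of each of screwdriver, side_cutters, tweezers, black_tape below 0.2 rad/s and x of side_cutters in the frame of inlay_cutters between -0.012 and 0.012 m and y of side_cutters in the frame of inlay_cutters between -0.039 and -0.011 m and z of side_cutters in the frame of inlay_cutters between -0.005 and 0.006 m and angle between the y axis of side_cutters and the y axis of inlay_cutters, either way round below 0.15 rad and x of tweezers in the frame of inlay_tweezers between -0.012 and 0.012 m and y of tweezers in the frame of inlay_tweezers between -0.014 and 0.014 m and z of tweezers in the frame of inlay_tweezers between -0.005 and 0.006 m and angle between the y axis of tweezers and the y axis of inlay_tweezers, either way round below 0.15 rad and x of black_tape in the frame of inlay_tape between -0.012 and 0.012 m and y of black_tape in the frame of inlay_tape between -0.014 and 0.014 m and z of black_tape in the frame of inlay_tape between -0.005 and 0.006 m and angle between black_tape's own z axis and vertical below 0.12 rad); the robot touches nothing.
It fails at once if the roll of masking tape was shifted by more than 30 mm (distance of masking_tape from where it was at the start of the episode above 0.03 m).
It fails at once if the caliper was shifted by more than 30 mm (distance of caliper from where it was at the start of the episode above 0.03 m).
It also fails if it takes over 109 s, if anything falls off the work surface, if the arm or the gripper's body presses on something with over 40 N, if the wrist force passes 120 N, or if a joint passes its speed limit or range.

ROBOT

A 7-joint arm with a two-finger parallel gripper is mounted at the origin on a cart in front of the work surface, level with it; the furniture and walls round the work are solid. World frame = base frame: x ahead of the robot, y to its left, z up, the work surface at z = 0. Lengths are in m, angles in rad, forces in N, time in s.
With the tool pointing down it reaches from about 0.4 to 0.9 m from the base axis. Payload 5.5 kg.
Tool frame: the origin (TCP) lies at the very end of the fingers, on their centre line; the grasp point (between the pads) lies 19 mm behind it; z points along the fingers, y is the direction in which the jaws open and shut (so a half turn about z gives the same grasp; the last joint's range is limited). The gripper opens to 92 mm and grips with 3 to 60 N. Pads are 19 mm wide; open, the fingers measure 130 mm over their backs; the gripper's body (75 mm by 190 mm) begins 47 mm behind the grasp point.
Start: joints at [-1.042, 0.501, -0.427, 1.55, 0.221, 1.138, -0.21], TCP at [0.171, 0.627, 0.227] pointing down, gripper open.
Joint ranges: [-2.88, 2.88], [-0.31, 2.03], [-1.54, 1.56], [0.2, 2.42], [-1.41, 4.55], [0.19, 2.02], [-2.57, 2.57]. Speed limits (rad/s): [2.57, 2.57, 3.14, 3.14, 3.14, 3.14, 3.14].

INTERFACE

Orientations are given as a unit quaternion [w, x, y, z].
In Python, from rig import bot gives the robot as it stands.
- The arm moves only by the tool jog_arm, never from a script. Its argument "increments" is a list of rows, each an object of numbers: "x", "y", "z": the shift along the tool's x, y, z in m; "spin": the turn about the tool's z in degrees. In form: [{"x": .., "y": .., "z": .., "spin": ..}, ...]. A call has 1 to 8 rows; each row is the pose to reach, as a shift and turn from the pose commanded when the call began, along the tool's axes at that moment; what a row does not reach only later rows make up. A row lasts 1/10 s, in which the tool goes at most 50 mm and 8.59 degrees, less where a joint would pass 70% of its speed; a pose out of reach is approached as far as the arm can. A call with a gripper value outside its range is refused whole. "jaw" is the closure, from 0 (fully open) to 1 (shut), set as the call begins (left out, the last holds). The fingers move at their own pace and stop on an object; "squeeze" is the grip in N (left out, the last holds). Time passes only in rows, so rows that repeat a pose let the fingers close. It gives the time, the measured TCP pose, the force and the opening at its end, in the units of the state.
- bot.sense(): the state, without advancing time (a new reading comes with each control period).
- bot.read_camera(name): name is "scene" or "top"; returns the picture (400x640x3 uint8, blue, green, red); there is no depth.
- bot.get_calibration(name): a dict with "mtx" (3x3 intrinsics, pixels), "k1" (the pictures are not rectified: a ray, as slopes to the right and down, at radius r is drawn at 1 + k1 r^2 times it, then the intrinsics apply), "pose" (4x4, takes a point from camera to world coordinates). Camera axes: x right, y up, looking along -z (the intrinsics and any distortion apply to the point x, -y, -z); pixel columns grow to the right and rows downward; lengths in m; the calibration is good to about 2 mm. A picture is of the moment at which its call begins. get_calibration takes no time and is no camera call.
- bot.job_done(): hands the job in, once; it reports no verdict.
Trained networks look in the newest picture that a camera, given by its name, has taken for a name from the list of things; names that differ only in an ending like _2 or _b are one class to them, and where a whole thing is asked for, a point or a joint stands for the part that bears it (a point fixed in the world has none). Each returns a list of dicts, best first, with "score" (0 to 1); they miss things now and then, are a little off and sometimes report something else, mostly with a low value. They report only what shows in the picture. A call takes as long as a camera call. They do not tell look-alikes from the thing itself.
- bot.search_frame(name, camera): "point" ([x, y, z] in m, in world coordinates, good to about 4 mm: the middle of the surface that is visible of it).
- bot.outline_of(name, camera): "mask" (400x640 bool, what is visible of it).
The state is a dict: "clock": time; "joint_pos": joint angles; "joint_velocities": joint speeds; "effort": joint torques, N m; "ee_pos": TCP position; "tool_rot": TCP orientation; "ft_force": force on the tool from outside, world axes, zero at the start; "wrist_torque": the same for the moment, N m; "opening": finger opening in m.
Only numpy, scipy, OpenCV 4.12 (cv2) and the standard library are available. Lean on these libraries where they do the work, as an engineer would, in place of code of your own. Each camera call takes 0.05 s, during which the arm holds its last target. There are 200 camera calls.

## Working session

There is one attempt and no reset: what is moved stays moved. The work goes in short steps, Python scripts to look and compute and a tool call to move; the robot and the scene stay as the last step left them, time stands still between calls to the robot, and variables do not carry over. Pictures are saved under pics/ and viewed, about 12 in all and at most 16, crops included, and the job is handed in when it is done.

Besides the shell and the picture viewer there is one more tool, called after "Emit:" by a JSON object that holds its "api" and its "payload", one argument or row to a line. jog_arm: Moves the arm, as the interface text tells. Its arguments: {"type":"object","properties":{"increments":{"type":"array","items":{"type":"object","properties":{"x":{"type":"number"},"y":{"type":"number"},"z":{"type":"number"},"spin":{"type":"number"}}}},"jaw":{"type":"number"},"squeeze":{"type":"number"}},"required":["increments"]}

```bash
ls; mkdir -p pics
python3 - <<'E'
from rig import bot
import cv2,numpy as np
s=bot.sense();print({k:np.round(v,3).tolist() for k,v in s.items()})
for c in("scene","top"):
    cv2.imwrite(f"pics/{c}0.png",bot.read_camera(c))
    k=bot.get_calibration(c);print(c,np.round(k["mtx"],1).tolist(),k["k1"],np.round(k["pose"],3).tolist())
for n in "screwdriver side_cutters tweezers black_tape inlay_screwdriver inlay_cutters inlay_tweezers inlay_tape masking_tape caliper".split():
    for c in("scene","top"):
        print(n,c,[(np.round(d["point"],3).tolist(),round(d["score"],2)) for d in bot.search_frame(n,c)])
E
```

```text
pics
{'clock': 0.0, 'joint_pos': [-1.042, 0.502, -0.427, 1.551, 0.221, 1.138, -0.21], 'joint_velocities': [-0.001, 0.0, -0.0, -0.001, 0.001, 0.0, -0.001], 'effort': [0.001, -56.659, -5.816, -27.909, -0.069, 0.031, 0.0], 'ee_pos': [0.171, 0.627, 0.226], 'tool_rot': [-0.0, 0.132, 0.991, -0.001], 'ft_force': [-0.653, -0.051, -0.802], 'wrist_torque': [0.004, -0.047, 0.034], 'opening': 0.092}
scene [[426.5, 0.0, 317.4], [0.0, 426.5, 201.4], [0.0, 0.0, 1.0]] -0.08162600715656623 [[0.855, 0.378, -0.355, 0.097], [-0.519, 0.644, -0.562, -0.712], [0.017, 0.665, 0.747, 1.026], [0.0, 0.0, 0.0, 1.0]]
top [[434.6, 0.0, 322.0], [0.0, 434.6, 201.7], [0.0, 0.0, 1.0]] -0.005732979426181477 [[-0.003, 0.981, -0.193, 0.298], [-1.0, -0.0, 0.016, 0.017], [0.016, 0.193, 0.981, 1.239], [0.0, 0.0, 0.0, 1.0]]
screwdriver scene [([0.431, 0.286, 0.023], 0.73)]
screwdriver top [([0.439, 0.293, 0.028], 0.7)]
side_cutters scene [([0.541, 0.208, 0.014], 0.87)]
side_cutters top [([0.549, 0.217, 0.01], 0.63)]
tweezers scene []
tweezers top [([0.528, 0.392, 0.004], 0.55), ([0.544, -0.268, 0.025], 0.45)]
black_tape scen
[... 290 characters left out ...]
nlay_screwdriver top [([0.543, -0.266, 0.027], 0.83)]
inlay_cutters scene [([0.508, -0.066, 0.024], 0.84)]
inlay_cutters top [([0.521, -0.067, 0.022], 0.65)]
inlay_tweezers scene [([0.52, -0.168, 0.025], 0.73)]
inlay_tweezers top [([0.437, 0.292, 0.028], 0.68), ([0.559, -0.36, 0.025], 0.68), ([0.529, -0.166, 0.025], 0.61)]
inlay_tape scene [([0.552, -0.369, 0.025], 0.81)]
inlay_tape top [([0.56, -0.36, 0.024], 0.81), ([0.55, 0.215, 0.01], 0.64)]
masking_tape scene [([0.701, 0.322, 0.02], 0.97), ([0.511, -0.066, 0.024], 0.58)]
masking_tape top [([0.703, 0.325, 0.022], 0.72), ([0.533, -0.166, 0.024], 0.18)]
caliper scene [([0.712, 0.168, 0.0], 0.79)]
caliper top [([0.708, 0.174, 0.001], 0.82)]
```

View pics/top0.png

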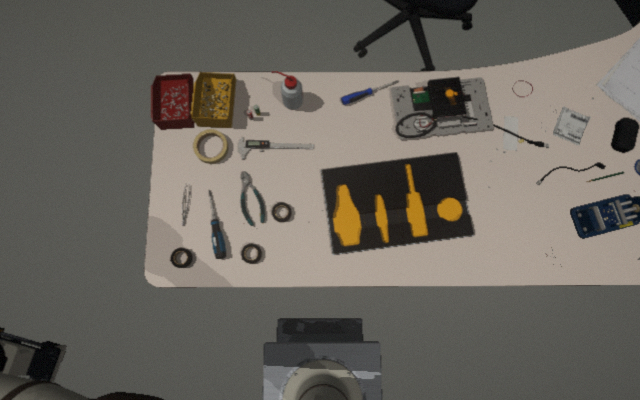

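View pics/scene0.png

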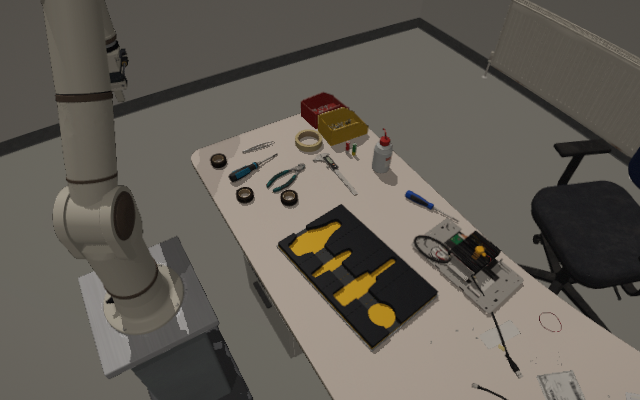

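Top view: rolls at px (283,212), (251,253) and (181,257). The rightmost, (283,212), is the target. Tweezers are at (186,203), screwdriver at (217,225) and cutters at (253,198). The recesses from left to right are cutters (346,215), tweezers (380,218), screwdriver (415,200) and tape (450,209). The blue screwdriver at (370,93) is a look-alike.

```bash
cat > h.py <<'E'
from rig import bot
import cv2,numpy as np
def und(cam,uv):
    k=bot.get_calibration(cam);M=k["mtx"];uv=np.atleast_2d(np.asarray(uv,float))
    d=np.c_[(uv[:,0]-M[0,2])/M[0,0],(uv[:,1]-M[1,2])/M[1,1]];p=d.copy()
    for _ in range(10): p=d/(1+k["k1"]*(p**2).sum(1,keepdims=True))
    return p,k["pose"]
def p2w(cam,uv,z):
    p,T=und(cam,uv);r=np.c_[p[:,0],-p[:,1],-np.ones(len(p))]@T[:3,:3].T
    return T[:3,3]+r*((z-T[2,3])/r[:,2])[:,None]
def w2p(cam,X):
    k=bot.get_calibration(cam);T=k["pose"];c=(np.atleast_2d(X)-T[:3,3])@T[:3,:3]
    p=np.c_[c[:,0],-c[:,1]]/-c[:,2:];p=p*(1+k["k1"]*(p**2).sum(1,keepdims=True));M=k["mtx"]
    return p*[M[0,0],M[1,1]]+M[:2,2]
def ortho(cam,img,x0,x1,y0,y1,s,z):
    # rows: x from x1 down to x0 ; cols: y from y1 down to y0 ; s px/m
    nx,ny=int(round((x1-x0)*s)),int(round((y1-y0)*s))
    X,Y=np.meshgrid(x1-(np.arange(nx)+.5)/s,y1-(np.arange(ny)+.5)/s,indexing="ij")
    uv=w2p(cam,np.c_[X.ravel(),Y.ravel(),np.full(X.size,z)]).astype(np.float32).reshape(nx,ny,2)
    return cv2.remap(img,uv[...,0],uv[...,1],cv2.INTER_CUBIC)
def rect(cam,mask,z):
    cs,_=cv2.findContours(mask.astype(np.uint8),cv2.RETR_EXTERNAL,cv2.CHAIN_APPROX_NONE)
    c=max(cs,key=cv2.contourArea);w=p2w(cam,c[:,0,:],z)[:,:2]
    (cx,cy),(a,b),_=r=cv2.minAreaRect((w*1000).astype(np.float32));B=cv2.boxPoints(r)
    e=[B[1]-B[0],B[2]-B[1]];l=max(e,key=np.linalg.norm)
    return np.round([cx,cy],1),np.round(sorted([a,b]),1),round(np.degrees(np.arctan2(l[1],l[0]))%180,1)
def go(x=None,y=None,z=None,jaw=None):
    """tool increments to world TCP x,y,z with jaw axis at angle jaw (deg, mod 180)"""
    s=bot.sense();w,a,b,c=s["tool_rot"];p=np.array(s["ee_pos"])
    from scipy.spatial.transform import Rotation as R
    Rm=R.from_quat([a,b,c,w]).as_matrix();t=np.array([v if v is not None else p[i] for i,v in enumerate((x,y,z))])
    cur=np.degrees(np.arctan2(Rm[1,1],Rm[0,1]))
    d=Rm.T@(t-p);sp=0 if jaw is None else (cur-jaw+90)%180-90
    print("inc",np.round(d,4),"spin",round(sp,1),"| tcp",np.round(p,4),"jaw",round(cur,1),"q7",round(s["joint_pos"][6],2),"F",np.round(s["ft_force"],1),"open",round(s["opening"],4),"t",round(s["clock"],2))
E
python3 - <<'E'
from h import *
for c in("top","scene"):
    im=bot.read_camera(c);
    if c=="top": cv2.imwrite("pics/ortho_a.png",ortho(c,im,.33,.75,-.02,.44,1500,.01)); cv2.imwrite("pics/ortho_raw.png",im)
    h=cv2.cvtColor(im,cv2.COLOR_BGR2HSV)
    ye=cv2.inRange(h,(18,150,100),(32,255,255))
    n,l,st,_=cv2.connectedComponentsWithStats(ye)
    for i in range(1,n):
        if st[i,4]>60: print(c,"yellow",st[i].tolist(),*rect(c,l==i,.008))
    for nme,z in(("screwdriver",.017),("side_cutters",.008),("tweezers",.005),("black_tape",.012)):
        for d in bot.outline_of(nme,c): print(c,nme,round(d["score"],2),int(d["mask"].sum()),*rect(c,d["mask"],z))
E
```

```text
top yellow [211, 78, 21, 41, 460] [860.3 303.3] [ 61.  129.2] 0.1
top yellow [406, 164, 22, 73, 817] [ 546.9 -265.6] [ 50.9 213.8] 8.5
top yellow [333, 184, 29, 62, 1211] [503.9 -70.4] [ 78.2 177.5] 7.6
top yellow [375, 195, 14, 48, 406] [ 491.7 -173.1] [ 32.4 138.6] 7.6
top yellow [437, 198, 26, 23, 459] [ 519.1 -371.7] [64.7 72.9] 89.9
top screwdriver 0.85 392 [438.4 290.6] [ 32.6 122.1] 10.6
top side_cutters 0.62 305 [554.8 205.6] [ 59.5 150. ] 15.5
top side_cutters 0.54 235 [512.  116.1] [54.8 55.3] 180.0
top side_cutters 0.35 460 [700.8 136.7] [ 46.2 215.6] 90.1
top side_cutters 0.26 2975 [ 534.5 -167.2] [103.7 250.4] 7.3
top black_tape 0.79 303 [379.6 390.2] [55.6 59.5] 89.9
top black_tape 0.62 228 [392.5 198.8] [54.3 54.6] 135.6
scene yellow [290, 222, 51, 34, 832] [505.4 -69.9] [ 78.  172.4] 6.7
scene yellow [475, 246, 11, 10, 65] [ 895.3 -355.5] [25.6 33.6] 63.4
scene yellow [313, 251, 38, 26, 301] [ 496.  -171.2] [ 32.7 132.2] 9.8
scene yellow [334, 260, 61, 46, 775] [ 548.7 -264.7] [ 51.6 209.5] 7.3
scene yellow [368, 303, 27, 26, 502] [ 520.2 -367.8] [62.9 73.1] 126.1
scene screwdriver 0.59 242 [436.8 296.8] [ 41.8 122.5] 14.9
scene screwdriver 0.21 3494 [ 558.6 -363.9] [111.2 254.4] 7.2
scene side_cutters 0.89 360 [554.1 199.4] [ 70.9 159. ] 11.3
scene side_cutters 0.57 221 [510.3 116. ] [55.1 65.6] 60.6
scene black_tape 0.75 151 [382. 389.] [45.2 69.2] 68.3
scene black_tape 0.46 189 [508.6 112.8] [48.5 65.3] 60.7
```

View pics/ortho_a.png

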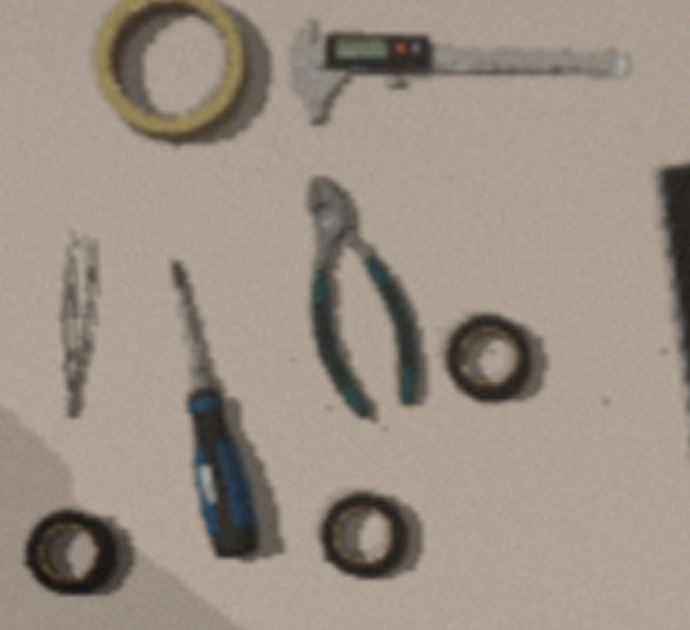

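Ortho crop: the target roll is at px (490,357), world (0.512, 0.113). It is clearly the rightmost of the three rolls (others at 365,535 and 72,552), so the choice holds. Cutters grip point ≈ (0.530, 0.197), axis 16.5°. Screwdriver ≈ (0.438, 0.290), axis 11°. Tweezers ≈ (0.533, 0.387), axis −4°. The inlay origins, from both cameras and the 100 mm pitch, are cutters (0.480,-0.073), tweezers (0.493,-0.172), screwdriver (0.506,-0.271) and tape (0.5195,-0.370), axis 7.6°.

The roll goes first, because it blocks the cutters' grip.

```bash
python3 -c "
from h import *
go(.512,.113,.12,0)"
```

```text
inc [-0.4644 -0.4065  0.1067] spin 74.8 | tcp [0.1707 0.6272 0.2267] jaw 74.8 q7 -0.21 F [ 0.8 -0.2 -0.7] open 0.0916 t 1.6
```

Emit:
{"api": "jog_arm", "payload": {
  "increments": [
    {"x": -0.4644, "y": -0.4065, "z": 0.1, "spin": 74.8},
    {"x": -0.4644, "y": -0.4065, "z": 0.1, "spin": 74.8},
    {"x": -0.4644, "y": -0.4065, "z": 0.1, "spin": 74.8},
    {"x": -0.4644, "y": -0.4065, "z": 0.1, "spin": 74.8},
    {"x": -0.4644, "y": -0.4065, "z": 0.1, "spin": 74.8},
    {"x": -0.4644, "y": -0.4065, "z": 0.1, "spin": 74.8},
    {"x": -0.4644, "y": -0.4065, "z": 0.1, "spin": 74.8},
    {"x": -0.4644, "y": -0.4065, "z": 0.1, "spin": 74.8}
  ],
  "jaw": 0,
  "squeeze": 25
}}

```text
clock: 2.4
ee_pos: [0.3901, 0.2967, 0.1629]
tool_rot: [0.0, 0.671, 0.741, 0.001]
ft_force: [-0.3, 0.1, 0.1]
opening: 0.0915
```

```bash
python3 -c "
from h import *
go(.512,.113,.10,0)"
```

```text
inc [-0.1949  0.1031  0.0629] spin 5.7 | tcp [0.3901 0.2967 0.1629] jaw 5.7 q7 -0.63 F [-0.3  0.1  0.1] open 0.0915 t 2.4
```

Emit:
{"api": "jog_arm", "payload": {
  "increments": [
    {"x": -0.195, "y": 0.103, "z": 0.063, "spin": 5.7},
    {"x": -0.195, "y": 0.103, "z": 0.063, "spin": 5.7},
    {"x": -0.195, "y": 0.103, "z": 0.063, "spin": 5.7},
    {"x": -0.195, "y": 0.103, "z": 0.063, "spin": 5.7},
    {"x": -0.195, "y": 0.103, "z": 0.063, "spin": 5.7},
    {"x": -0.195, "y": 0.103, "z": 0.063, "spin": 5.7},
    {"x": -0.195, "y": 0.103, "z": 0.063, "spin": 5.7}
  ]
}}

```text
clock: 3.1
ee_pos: [0.5119, 0.1148, 0.0995]
tool_rot: [-0.0, 0.706, 0.708, -0.0]
ft_force: [-0.3, -0.1, -0.4]
opening: 0.0921
```

Run:
```python
from h import *
go(.512,.113,.004,0)
im=bot.read_camera("scene"); t=bot.read_camera("top")
a=cv2.resize(im[110:310,170:430],None,fx=3,fy=3)
b=ortho("top",t,.40,.62,.02,.26,1500,.01)
cv2.imwrite("pics/chk1.png",cv2.resize(im[130:260,200:400],None,fx=4,fy=4))
print(w2p("scene",[bot.sense()["ee_pos"]]),w2p("scene",[[.512,.113,.0]]))
```

```text
inc [-0.0018  0.0001  0.0955] spin 0.2 | tcp [0.5119 0.1148 0.0995] jaw 0.2 q7 -0.25 F [-0.3 -0.1 -0.4] open 0.0921 t 3.1
[[287.66354445 176.91335769]] [[289.44487938 199.44810546]]
```

View pics/chk1.png

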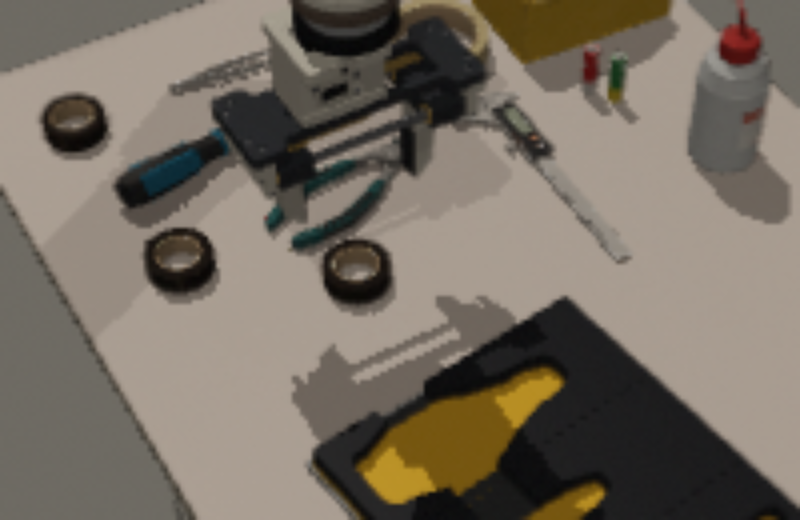

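The crop shows the open fingers straddling the line above the target roll (crop px 356,270). Their midpoint at (287,178) in the full frame matches the predicted TCP pixel (287.7,176.9), so camera and arm agree. Going down.

Emit:
{"api": "jog_arm", "payload": {
  "increments": [
    {"x": -0.0018, "z": 0.04},
    {"x": -0.0018, "z": 0.075},
    {"x": -0.0018, "z": 0.0945},
    {"x": -0.0018, "z": 0.0945}
  ]
}}

```text
invalid input at $.increments[0]: expected keys x, y, z, spin
```

Emit:
{"api": "jog_arm", "payload": {
  "increments": [
    {"z": 0},
    {"z": 0},
    {"z": 0},
    {"z": 0},
    {"z": 0},
    {"z": 0}
  ],
  "jaw": 1
}}

```text
invalid input at $.increments[0]: expected keys x, y, z, spin
```

```bash
python3 -c "
from h import *
go(.5195,-.370,.10,97.6)"
```

```text
inc [-0.4868  0.0044 -0.0005] spin 82.8 | tcp [0.5115 0.1167 0.1   ] jaw 0.4 q7 -0.25 F [-0.3 -0.1  0.7] open 0.0917 t 3.2
```

Emit:
{"api": "jog_arm", "payload": {
  "increments": [
    {"x": -0.0035, "y": 0.0005, "z": 0.04, "spin": 0},
    {"x": -0.0035, "y": 0.0005, "z": 0.075, "spin": 0},
    {"x": -0.0035, "y": 0.0005, "z": 0.096, "spin": 0},
    {"x": -0.0035, "y": 0.0005, "z": 0.096, "spin": 0}
  ]
}}

```text
clock: 3.6
ee_pos: [0.5109, 0.1136, 0.0022]
tool_rot: [-0.001, 0.704, 0.71, -0.001]
ft_force: [0.0, 0.3, 0.1]
opening: 0.0919
```

Emit:
{"api": "jog_arm", "payload": {
  "increments": [
    {"x": 0, "y": 0, "z": 0, "spin": 0},
    {"x": 0, "y": 0, "z": 0, "spin": 0},
    {"x": 0, "y": 0, "z": 0, "spin": 0},
    {"x": 0, "y": 0, "z": 0, "spin": 0},
    {"x": 0, "y": 0, "z": 0, "spin": 0},
    {"x": 0, "y": 0, "z": 0, "spin": 0}
  ],
  "jaw": 1
}}

```text
clock: 4.2
ee_pos: [0.5126, 0.1116, 0.0042]
tool_rot: [0.0, 0.705, 0.709, 0.0]
ft_force: [-0.5, -0.7, 4.7]
opening: 0.055
```

```bash
python3 -c "
from h import *
go(.5195,-.370,.10,97.6)"
```

```text
inc [-0.4816  0.0043 -0.0959] spin 82.7 | tcp [0.5126 0.1116 0.0042] jaw 0.3 q7 -0.24 F [-0.5 -0.7  4.7] open 0.055 t 4.2
```

Emit:
{"api": "jog_arm", "payload": {
  "increments": [
    {"x": 0, "y": 0, "z": -0.03, "spin": 0},
    {"x": 0, "y": 0, "z": -0.07, "spin": 0},
    {"x": -0.481, "y": 0.004, "z": -0.096, "spin": 82.7},
    {"x": -0.481, "y": 0.004, "z": -0.096, "spin": 82.7},
    {"x": -0.481, "y": 0.004, "z": -0.096, "spin": 82.7},
    {"x": -0.481, "y": 0.004, "z": -0.096, "spin": 82.7},
    {"x": -0.481, "y": 0.004, "z": -0.096, "spin": 82.7},
    {"x": -0.481, "y": 0.004, "z": -0.096, "spin": 82.7}
  ]
}}

```text
clock: 5.0
ee_pos: [0.5163, -0.1898, 0.0902]
tool_rot: [-0.0, 0.944, 0.329, 0.0]
ft_force: [1.5, -0.2, -1.6]
opening: 0.0553
```

```bash
python3 -c "
from h import *
go(.5195,-.370,.08,97.6)"
```

```text
inc [-0.1094  0.1432  0.0101] spin 30.8 | tcp [ 0.5163 -0.1898  0.0902] jaw -51.6 q7 -0.42 F [ 1.5 -0.2 -1.6] open 0.0553 t 5.0
```

Emit:
{"api": "jog_arm", "payload": {
  "increments": [
    {"x": -0.109, "y": 0.143, "z": 0.01, "spin": 30.8},
    {"x": -0.109, "y": 0.143, "z": 0.01, "spin": 30.8},
    {"x": -0.109, "y": 0.143, "z": 0.01, "spin": 30.8},
    {"x": -0.109, "y": 0.143, "z": 0.01, "spin": 30.8},
    {"x": -0.109, "y": 0.143, "z": 0.01, "spin": 30.8},
    {"x": -0.109, "y": 0.143, "z": 0.01, "spin": 30.8}
  ]
}}

```text
clock: 5.6
ee_pos: [0.5203, -0.3681, 0.0793]
tool_rot: [-0.0, 0.998, 0.069, -0.001]
ft_force: [0.2, 0.1, -2.0]
opening: 0.0553
```

Run:
```python
from h import *
go(.5195,-.370,.013,97.6)
im=bot.read_camera("scene"); t=bot.read_camera("top")
cv2.imwrite("pics/chk2.png",np.hstack([cv2.resize(im[260:360,310:440],None,fx=3,fy=3),cv2.resize(t[150:250,390:520],None,fx=3,fy=3)]))
go(.5195,-.370,.013,97.6)
print(w2p("top",[[.5195,-.37,.03]]))
```

```text
inc [-0.001   0.0018  0.0663] spin 0.3 | tcp [ 0.5203 -0.3681  0.0793] jaw -82.1 q7 -0.59 F [ 0.2  0.1 -2. ] open 0.0553 t 5.6
inc [-0.0025  0.0042  0.0664] spin 0.5 | tcp [ 0.5214 -0.3657  0.0794] jaw -81.9 q7 -0.59 F [ 0.9  0.7 -0.6] open 0.0551 t 5.7
[[451.16508657 207.42342063]]
```

View pics/chk2.png

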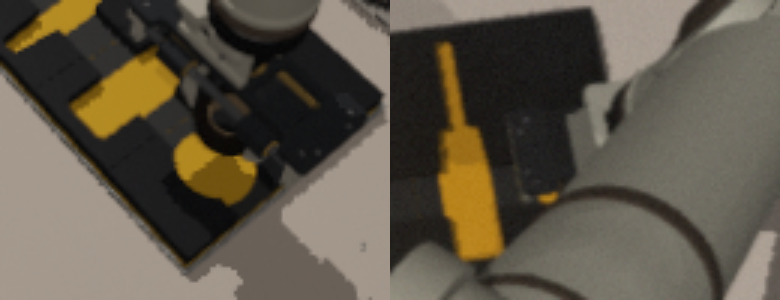

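The roll hangs over the round recess (left panel: roll at 215,130, recess at 215,170 below it). Fingers are aligned with the trough. Lowering and releasing.

Emit:
{"api": "jog_arm", "payload": {
  "increments": [
    {"x": -0.0025, "y": 0.004, "z": 0.03, "spin": 0.5},
    {"x": -0.0025, "y": 0.004, "z": 0.05, "spin": 0.5},
    {"x": -0.0025, "y": 0.004, "z": 0.06, "spin": 0.5},
    {"x": -0.0025, "y": 0.004, "z": 0.066, "spin": 0.5},
    {"x": -0.0025, "y": 0.004, "z": 0.066, "spin": 0.5}
  ]
}}

```text
clock: 6.2
ee_pos: [0.5194, -0.3709, 0.0136]
tool_rot: [-0.0, 0.998, 0.066, -0.0]
ft_force: [-0.8, 0.2, -0.7]
opening: 0.0555
```

```bash
python3 -c "
from h import *
go(.5195,-.370,.0125,97.6)"
```

```text
inc [ 0.0002 -0.0009  0.0011] spin -0.1 | tcp [ 0.5194 -0.3709  0.0136] jaw -82.5 q7 -0.56 F [-0.8  0.2 -0.7] open 0.0555 t 6.2
```

Emit:
{"api": "jog_arm", "payload": {
  "increments": [
    {"x": 0, "y": 0, "z": 0.001, "spin": 0},
    {"x": 0, "y": 0, "z": 0.001, "spin": 0},
    {"x": 0, "y": 0, "z": 0.001, "spin": 0},
    {"x": 0, "y": 0, "z": 0.001, "spin": 0},
    {"x": 0, "y": 0, "z": -0.03, "spin": 0},
    {"x": 0, "y": 0, "z": -0.08, "spin": 0},
    {"x": 0, "y": 0, "z": -0.1, "spin": 0}
  ],
  "jaw": 0.2
}}

```text
clock: 6.9
ee_pos: [0.521, -0.374, 0.1185]
tool_rot: [0.002, 0.998, 0.065, 0.002]
ft_force: [0.4, -0.6, 0.8]
opening: 0.0735
```

```bash
python3 -c "
from h import *
go(.530,.1965,.10,106.5)"
```

```text
inc [ 0.0825 -0.5646  0.0165] spin -9.1 | tcp [ 0.521  -0.374   0.1185] jaw -82.6 q7 -0.61 F [ 0.4 -0.6  0.8] open 0.0735 t 6.9
```

Emit:
{"api": "jog_arm", "payload": {
  "increments": [
    {"x": 0.0825, "y": -0.5646, "z": 0.0165, "spin": -9.1},
    {"x": 0.0825, "y": -0.5646, "z": 0.0165, "spin": -9.1},
    {"x": 0.0825, "y": -0.5646, "z": 0.0165, "spin": -9.1},
    {"x": 0.0825, "y": -0.5646, "z": 0.0165, "spin": -9.1},
    {"x": 0.0825, "y": -0.5646, "z": 0.0165, "spin": -9.1},
    {"x": 0.0825, "y": -0.5646, "z": 0.0165, "spin": -9.1},
    {"x": 0.0825, "y": -0.5646, "z": 0.0165, "spin": -9.1},
    {"x": 0.0825, "y": -0.5646, "z": 0.0165, "spin": -9.1}
  ],
  "jaw": 0
}}

```text
clock: 7.7
ee_pos: [0.5253, 0.0297, 0.1029]
tool_rot: [-0.0, 0.99, 0.144, 0.001]
ft_force: [1.5, 0.3, 0.0]
opening: 0.0919
```

Run:
```python
from h import *
t=bot.read_camera("top"); im=bot.read_camera("scene")
a=ortho("top",t,.38,.60,-.46,-.16,1300,.015); b=cv2.resize(im[110:240,200:330],None,fx=2.2,fy=2.2)
cv2.imwrite("pics/chk3.png",np.hstack([a,b]))
go(.530,.1965,.10,106.5)
```

```text
inc [ 0.0518 -0.1503  0.0031] spin 0.8 | tcp [0.5251 0.0376 0.1024] jaw -72.7 q7 -1.19 F [ 0.3  0.5 -0.3] open 0.0918 t 7.8
```

View pics/chk3.png

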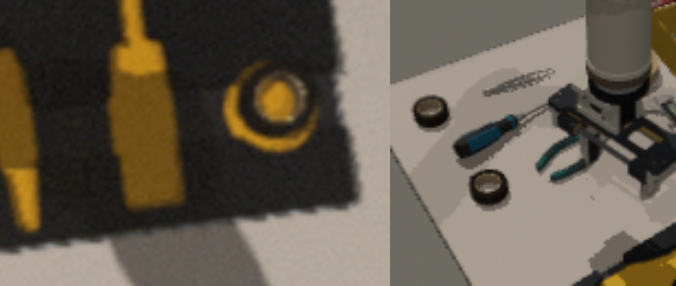

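The roll sits inside its round recess (ortho px 278,96 against recess centre 271,106, about 5 mm off after parallax). I'll confirm later from both cameras. On to the cutters.

Emit:
{"api": "jog_arm", "payload": {
  "increments": [
    {"x": 0.0518, "y": -0.1503, "z": 0.023, "spin": 0.8},
    {"x": 0.0518, "y": -0.1503, "z": 0.023, "spin": 0.8},
    {"x": 0.0518, "y": -0.1503, "z": 0.023, "spin": 0.8},
    {"x": 0.0518, "y": -0.1503, "z": 0.023, "spin": 0.8},
    {"x": 0.0518, "y": -0.1503, "z": 0.023, "spin": 0.8},
    {"x": 0.0518, "y": -0.1503, "z": 0.023, "spin": 0.8}
  ]
}}

```text
clock: 8.4
ee_pos: [0.5323, 0.1849, 0.0795]
tool_rot: [0.001, 0.991, 0.137, -0.0]
ft_force: [-0.5, -0.0, -0.1]
opening: 0.092
```

Run:
```python
from h import *
im=bot.read_camera("scene")
go(.530,.1965,.0025,106.5)
s=bot.sense();p=np.array(s["ee_pos"])
# predicted outline lines: cutter axis + finger tips on ground
j=np.radians(106.5);d=np.array([np.cos(j),np.sin(j),0]);q=np.array([.530,.1965,.006])
for o in(-46,-32,32,46):
    u=w2p("scene",[q+d*o/1000])[0];cv2.circle(im,tuple(int(round(v)) for v in u),1,(0,0,255),-1)
cv2.imwrite("pics/chk4.png",cv2.resize(im[130:230,230:350],None,fx=5,fy=5,interpolation=cv2.INTER_CUBIC))
```

```text
inc [ 0.001  -0.0127  0.0771] spin -0.9 | tcp [0.5325 0.1841 0.0796] jaw -74.4 q7 -1.47 F [-0.1 -0.7  0.5] open 0.0917 t 8.45
```

View pics/chk4.png

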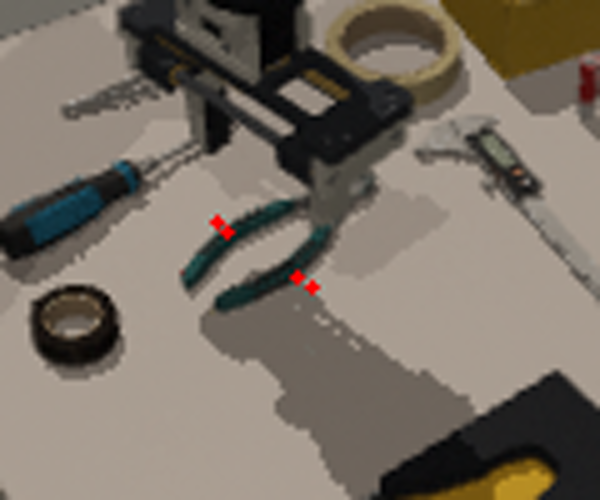

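The predicted finger points straddle the handles evenly (crop px 222,228 and 304,283).

Emit:
{"api": "jog_arm", "payload": {
  "increments": [
    {"x": 0.001, "y": -0.0127, "z": 0.03, "spin": -0.9},
    {"x": 0.001, "y": -0.0127, "z": 0.04, "spin": -0.9},
    {"x": 0.001, "y": -0.0127, "z": 0.04, "spin": -0.9}
  ]
}}

```text
clock: 8.75
ee_pos: [0.5282, 0.1966, 0.038]
tool_rot: [0.001, 0.99, 0.144, -0.002]
ft_force: [-0.1, 0.0, -0.0]
opening: 0.0922
```

```bash
python3 -c "
from h import *
go(.530,.1965,.003,106.5)"
```

```text
inc [0.0018 0.0006 0.035 ] spin 0.0 | tcp [0.5282 0.1966 0.038 ] jaw -73.5 q7 -1.46 F [-0.1  0.  -0. ] open 0.0922 t 8.75
```

Emit:
{"api": "jog_arm", "payload": {
  "increments": [
    {"x": 0.001, "y": 0, "z": 0.02, "spin": 0},
    {"x": 0.001, "y": 0, "z": 0.033, "spin": 0},
    {"x": 0.001, "y": 0, "z": 0.0345, "spin": 0},
    {"x": 0.001, "y": 0, "z": 0.0345, "spin": 0}
  ]
}}

```text
clock: 9.15
ee_pos: [0.5305, 0.1986, 0.0049]
tool_rot: [0.0, 0.99, 0.144, -0.0]
ft_force: [1.0, -0.1, 0.2]
opening: 0.0919
```

Emit:
{"api": "jog_arm", "payload": {
  "increments": [
    {"x": 0, "y": 0, "z": 0, "spin": 0},
    {"x": 0, "y": 0, "z": 0, "spin": 0},
    {"x": 0, "y": 0, "z": 0, "spin": 0},
    {"x": 0, "y": 0, "z": 0, "spin": 0},
    {"x": 0, "y": 0, "z": 0, "spin": 0}
  ],
  "jaw": 1,
  "squeeze": 40
}}

```text
clock: 9.65
ee_pos: [0.5307, 0.1995, 0.0052]
tool_rot: [-0.0, 0.989, 0.145, 0.0]
ft_force: [-0.5, -0.0, 2.6]
opening: 0.062
```

Emit:
{"api": "jog_arm", "payload": {
  "increments": [
    {"x": 0, "y": 0, "z": -0.02, "spin": 0},
    {"x": 0, "y": 0, "z": -0.06, "spin": 0},
    {"x": 0, "y": 0, "z": -0.09, "spin": 0},
    {"x": 0, "y": 0, "z": -0.09, "spin": 0}
  ]
}}

```text
clock: 10.05
ee_pos: [0.5337, 0.2005, 0.099]
tool_rot: [-0.001, 0.989, 0.145, 0.004]
ft_force: [1.2, 0.3, -1.5]
opening: 0.0618
```

```bash
python3 -c "
from h import *
go(.480,-.073,.09,97.6)"
```

```text
inc [-0.1298  0.2467  0.0077] spin 9.0 | tcp [0.5337 0.2005 0.099 ] jaw -73.4 q7 -1.49 F [ 1.2  0.3 -1.5] open 0.0618 t 10.05
```

Emit:
{"api": "jog_arm", "payload": {
  "increments": [
    {"x": -0.13, "y": 0.247, "z": 0.018, "spin": 9},
    {"x": -0.13, "y": 0.247, "z": 0.018, "spin": 9},
    {"x": -0.13, "y": 0.247, "z": 0.018, "spin": 9},
    {"x": -0.13, "y": 0.247, "z": 0.018, "spin": 9},
    {"x": -0.13, "y": 0.247, "z": 0.018, "spin": 9},
    {"x": -0.13, "y": 0.247, "z": 0.018, "spin": 9},
    {"x": -0.13, "y": 0.247, "z": 0.018, "spin": 9},
    {"x": -0.13, "y": 0.247, "z": 0.018, "spin": 9}
  ]
}}

```text
clock: 10.85
ee_pos: [0.4758, -0.075, 0.0761]
tool_rot: [-0.0, 0.998, 0.066, -0.001]
ft_force: [0.1, 0.0, -1.7]
opening: 0.0616
```

Run:
```python
from h import *
im=bot.read_camera("scene");t=bot.read_camera("top")
go(.480,-.073,.04,97.6)
p=np.array(bot.sense()["ee_pos"]);z=p[2]-.005+.012
ax=np.array([np.cos(np.radians(7.6)),np.sin(np.radians(7.6)),0])
c=np.array([p[0],p[1],z])
for I,n in((im,"scene"),(t,"top")):
    for o in(107,-57):   # expected jaw tip, handle end
        u=w2p(n,[c+ax*o/1000])[0];print(n,o,u.round(1));I[int(round(u[1])),int(round(u[0]))]=(0,0,255)
A=cv2.resize(im[180:280,260:390],None,fx=3,fy=3,interpolation=cv2.INTER_CUBIC);B=cv2.resize(t[150:250,300:430],None,fx=3,fy=3,interpolation=cv2.INTER_CUBIC)
cv2.imwrite("pics/chk5.png",np.hstack([A,B]))
```

```text
inc [0.0033 0.0004 0.0363] spin 0.1 | tcp [ 0.4767 -0.0731  0.0764] jaw -82.3 q7 -1.09 F [-0.6 -0.6 -1.7] open 0.0621 t 10.95
scene 107 [338.2 209.1]
scene -57 [293.1 236.9]
top 107 [342.8 181.2]
top -57 [351.7 240.5]
```

View pics/chk5.png

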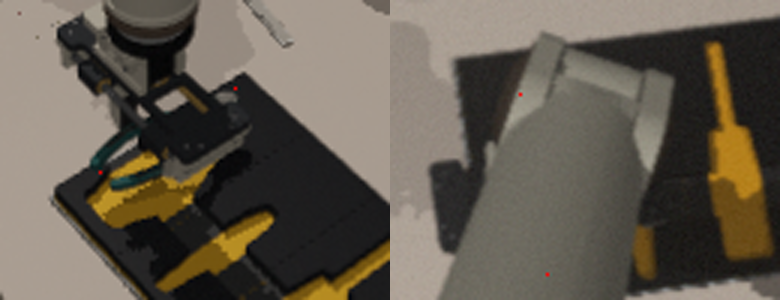

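Handle ends show at crop px (93,165) and (113,185), and the predicted mid-end is (99,171), so the cutters are held as planned and line up over their recess.

Emit:
{"api": "jog_arm", "payload": {
  "increments": [
    {"x": 0.003, "y": 0.0005, "z": 0.02, "spin": 0},
    {"x": 0.003, "y": 0.0005, "z": 0.036, "spin": 0},
    {"x": 0.003, "y": 0.0005, "z": 0.036, "spin": 0}
  ]
}}

```text
clock: 11.25
ee_pos: [0.4784, -0.0724, 0.039]
tool_rot: [-0.001, 0.998, 0.068, -0.002]
ft_force: [-1.2, 0.1, -2.2]
opening: 0.0621
```

```bash
python3 -c "
from h import *
go(.480,-.073,.0135,97.6)"
```

```text
inc [0.0016 0.0008 0.0255] spin 0.2 | tcp [ 0.4784 -0.0724  0.039 ] jaw -82.2 q7 -1.05 F [-1.2  0.1 -2.2] open 0.0621 t 11.25
```

Emit:
{"api": "jog_arm", "payload": {
  "increments": [
    {"x": 0.001, "y": 0.0005, "z": 0.01, "spin": 0.2},
    {"x": 0.001, "y": 0.0005, "z": 0.018, "spin": 0.2},
    {"x": 0.001, "y": 0.0005, "z": 0.022, "spin": 0.2},
    {"x": 0.001, "y": 0.0005, "z": 0.0245, "spin": 0.2},
    {"x": 0.001, "y": 0.0005, "z": 0.0245, "spin": 0.2}
  ]
}}

```text
clock: 11.75
ee_pos: [0.4807, -0.075, 0.0162]
tool_rot: [-0.0, 0.998, 0.065, -0.0]
ft_force: [0.6, -0.3, -1.8]
opening: 0.0617
```

```bash
python3 -c "
from h import *
go(.480,-.073,.0135,97.6)"
```

```text
inc [-0.0004 -0.0021  0.0027] spin -0.2 | tcp [ 0.4807 -0.075   0.0162] jaw -82.6 q7 -1.03 F [ 0.6 -0.3 -1.8] open 0.0617 t 11.75
```

Emit:
{"api": "jog_arm", "payload": {
  "increments": [
    {"x": 0, "y": -0.001, "z": 0.0025, "spin": 0},
    {"x": 0, "y": -0.001, "z": 0.0025, "spin": 0}
  ]
}}

```text
clock: 11.95
ee_pos: [0.4807, -0.0738, 0.0138]
tool_rot: [-0.0, 0.998, 0.065, 0.0]
ft_force: [0.7, -0.1, -0.8]
opening: 0.062
```

Emit:
{"api": "jog_arm", "payload": {
  "increments": [
    {"x": 0, "y": 0, "z": 0, "spin": 0},
    {"x": 0, "y": 0, "z": 0, "spin": 0},
    {"x": 0, "y": 0, "z": 0, "spin": 0},
    {"x": 0, "y": 0, "z": 0, "spin": 0},
    {"x": 0, "y": 0, "z": -0.03, "spin": 0},
    {"x": 0, "y": 0, "z": -0.07, "spin": 0},
    {"x": 0, "y": 0, "z": -0.09, "spin": 0}
  ],
  "jaw": 0.14
}}

```text
clock: 12.65
ee_pos: [0.482, -0.0744, 0.1063]
tool_rot: [0.0, 0.998, 0.065, 0.001]
ft_force: [0.7, -0.5, -0.1]
opening: 0.0787
```

```bash
python3 -c "
from h import *
go(.438,.2905,.09,101)"
```

```text
inc [ 0.0035 -0.3675  0.0161] spin -3.6 | tcp [ 0.482  -0.0744  0.1063] jaw -82.6 q7 -1.12 F [ 0.7 -0.5 -0.1] open 0.0787 t 12.65
```

Emit:
{"api": "jog_arm", "payload": {
  "increments": [
    {"x": 0.0035, "y": -0.3675, "z": 0.016, "spin": -3.6},
    {"x": 0.0035, "y": -0.3675, "z": 0.016, "spin": -3.6},
    {"x": 0.0035, "y": -0.3675, "z": 0.016, "spin": -3.6},
    {"x": 0.0035, "y": -0.3675, "z": 0.016, "spin": -3.6},
    {"x": 0.0035, "y": -0.3675, "z": 0.016, "spin": -3.6},
    {"x": 0.0035, "y": -0.3675, "z": 0.016, "spin": -3.6},
    {"x": 0.0035, "y": -0.3675, "z": 0.016, "spin": -3.6},
    {"x": 0.0035, "y": -0.3675, "z": 0.016, "spin": -3.6}
  ],
  "jaw": 0.25
}}

```text
clock: 13.45
ee_pos: [0.4347, 0.2975, 0.0879]
tool_rot: [-0.002, 0.995, 0.1, 0.0]
ft_force: [0.0, -0.2, 0.0]
opening: 0.0687
```

Run:
```python
from h import *
im=bot.read_camera("scene");t=bot.read_camera("top")
go(.438,.2905,.06,101)
A=cv2.resize(im[130:200,210:320],None,fx=4,fy=4,interpolation=cv2.INTER_CUBIC);B=cv2.resize(ortho("top",t,.36,.6,-.2,.02,1200,.015),(260,280))
for k,(q,z) in enumerate((((.438,.2905),.017),)):
    for o in(-17,17):
        j=np.radians(101);u=w2p("scene",[[q[0]+np.cos(j)*o/1e3,q[1]+np.sin(j)*o/1e3,z]])[0];cv2.circle(A,(int((u[0]-210)*4),int((u[1]-130)*4)),3,(0,0,255),-1)
cv2.imwrite("pics/chk6.png",np.hstack([A,B]))
```

```text
inc [0.0018 0.0053 0.0277] spin 0.4 | tcp [0.4352 0.2953 0.0877] jaw -78.6 q7 -1.83 F [ 0.8 -1.1 -0.4] open 0.0691 t 13.55
```

View pics/chk6.png

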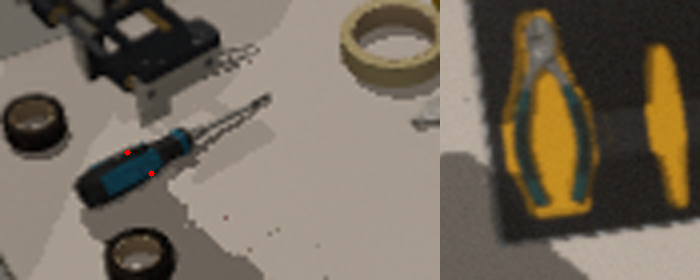

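The cutters lie cleanly in their recess (right panel, 545,120). The screwdriver handle is centred between the predicted pad points (127,152) and (151,173).

Emit:
{"api": "jog_arm", "payload": {
  "increments": [
    {"x": 0.002, "y": 0.005, "z": 0.0, "spin": 0.4},
    {"x": 0.002, "y": 0.005, "z": 0.02, "spin": 0.4},
    {"x": 0.002, "y": 0.005, "z": 0.03, "spin": 0.4},
    {"x": 0.002, "y": 0.005, "z": 0.03, "spin": 0.4}
  ]
}}

```text
clock: 13.95
ee_pos: [0.4389, 0.2835, 0.0566]
tool_rot: [0.001, 0.996, 0.091, -0.001]
ft_force: [-0.2, -0.9, -0.2]
opening: 0.069
```

```bash
python3 -c "
from h import *
go(.438,.2905,.004,101)"
```

```text
inc [ 0.0006 -0.0072  0.0525] spin -0.5 | tcp [0.4389 0.2835 0.0566] jaw -79.5 q7 -1.8 F [-0.2 -0.9 -0.2] open 0.069 t 13.95
```

Emit:
{"api": "jog_arm", "payload": {
  "increments": [
    {"x": 0.0005, "y": -0.006, "z": 0.0, "spin": -0.5},
    {"x": 0.0005, "y": -0.006, "z": 0.0, "spin": -0.5},
    {"x": 0.0005, "y": -0.006, "z": 0.0, "spin": -0.5}
  ]
}}

```text
clock: 14.25
ee_pos: [0.4392, 0.2929, 0.0585]
tool_rot: [-0.0, 0.995, 0.097, 0.0]
ft_force: [-1.3, 0.6, -0.4]
opening: 0.069
```

```bash
python3 -c "
from h import *
go(.438,.2905,.004,101)"
```

```text
inc [-0.0017  0.0021  0.0545] spin 0.2 | tcp [0.4392 0.2929 0.0585] jaw -78.8 q7 -1.81 F [-1.3  0.6 -0.4] open 0.069 t 14.25
```

Emit:
{"api": "jog_arm", "payload": {
  "increments": [
    {"x": -0.001, "y": 0.001, "z": 0.03, "spin": 0},
    {"x": -0.001, "y": 0.001, "z": 0.048, "spin": 0},
    {"x": -0.001, "y": 0.001, "z": 0.0545, "spin": 0},
    {"x": -0.001, "y": 0.001, "z": 0.0545, "spin": 0}
  ]
}}

```text
clock: 14.65
ee_pos: [0.4376, 0.2908, 0.0029]
tool_rot: [0.0, 0.995, 0.097, -0.001]
ft_force: [0.1, -0.3, 0.4]
opening: 0.0687
```

Emit:
{"api": "jog_arm", "payload": {
  "increments": [
    {"x": 0, "y": 0, "z": 0, "spin": 0},
    {"x": 0, "y": 0, "z": 0, "spin": 0},
    {"x": 0, "y": 0, "z": 0, "spin": 0},
    {"x": 0, "y": 0, "z": 0, "spin": 0},
    {"x": 0, "y": 0, "z": 0, "spin": 0}
  ],
  "jaw": 1,
  "squeeze": 30
}}

```text
clock: 15.15
ee_pos: [0.4382, 0.2916, 0.0038]
tool_rot: [-0.0, 0.995, 0.097, 0.0]
ft_force: [-0.0, 0.4, 0.8]
opening: 0.0331
```

Emit:
{"api": "jog_arm", "payload": {
  "increments": [
    {"x": 0, "y": 0, "z": -0.02, "spin": 0},
    {"x": 0, "y": 0, "z": -0.06, "spin": 0},
    {"x": 0, "y": 0, "z": -0.1, "spin": 0},
    {"x": 0, "y": 0, "z": -0.1, "spin": 0}
  ]
}}

```text
clock: 15.55
ee_pos: [0.4415, 0.2933, 0.1083]
tool_rot: [-0.003, 0.995, 0.097, 0.004]
ft_force: [0.5, 1.3, 0.2]
opening: 0.0318
```

```bash
python3 -c "
from h import *
go(.506,-.271,.10,97.6)"
```

```text
inc [-0.0457  0.5662  0.0054] spin 3.5 | tcp [0.4415 0.2933 0.1083] jaw -78.9 q7 -1.83 F [0.5 1.3 0.2] open 0.0318 t 15.55
```

Emit:
{"api": "jog_arm", "payload": {
  "increments": [
    {"x": -0.0457, "y": 0.5662, "z": 0.005, "spin": 3.5},
    {"x": -0.0457, "y": 0.5662, "z": 0.005, "spin": 3.5},
    {"x": -0.0457, "y": 0.5662, "z": 0.005, "spin": 3.5},
    {"x": -0.0457, "y": 0.5662, "z": 0.005, "spin": 3.5},
    {"x": -0.0457, "y": 0.5662, "z": 0.005, "spin": 3.5},
    {"x": -0.0457, "y": 0.5662, "z": 0.005, "spin": 3.5},
    {"x": -0.0457, "y": 0.5662, "z": 0.005, "spin": 3.5},
    {"x": -0.0457, "y": 0.5662, "z": 0.005, "spin": 3.5}
  ]
}}

```text
clock: 16.35
ee_pos: [0.483, -0.108, 0.0993]
tool_rot: [-0.0, 0.998, 0.067, -0.0]
ft_force: [1.3, 0.2, -1.1]
opening: 0.0317
```

```bash
python3 -c "
from h import *
go(.506,-.271,.07,97.6)"
```

```text
inc [0.001  0.1647 0.0293] spin 0.1 | tcp [ 0.483  -0.108   0.0993] jaw -82.3 q7 -1.03 F [ 1.3  0.2 -1.1] open 0.0317 t 16.35
```

Emit:
{"api": "jog_arm", "payload": {
  "increments": [
    {"x": 0.001, "y": 0.1647, "z": 0.028, "spin": 0.1},
    {"x": 0.001, "y": 0.1647, "z": 0.028, "spin": 0.1},
    {"x": 0.001, "y": 0.1647, "z": 0.028, "spin": 0.1},
    {"x": 0.001, "y": 0.1647, "z": 0.028, "spin": 0.1},
    {"x": 0.001, "y": 0.1647, "z": 0.028, "spin": 0.1},
    {"x": 0.001, "y": 0.1647, "z": 0.028, "spin": 0.1}
  ]
}}

```text
clock: 16.95
ee_pos: [0.5056, -0.2686, 0.0708]
tool_rot: [-0.001, 0.998, 0.065, -0.001]
ft_force: [1.1, -0.3, -2.0]
opening: 0.0316
```

Run:
```python
from h import *
im=bot.read_camera("scene");t=bot.read_camera("top")
go(.506,-.271,.035,97.6)
p=np.array(bot.sense()["ee_pos"]);z=p[2]-.004+.0175
ax=np.array([np.cos(np.radians(7.6)),np.sin(np.radians(7.6)),0])
for n in("scene","top"): print(n,[w2p(n,[[p[0],p[1],z]+ax*o])[0].round(1).tolist() for o in(.142,-.057)])
A=cv2.resize(im[210:340,300:430],None,fx=3,fy=3,interpolation=cv2.INTER_CUBIC);B=cv2.resize(t[130:260,360:490],None,fx=3,fy=3,interpolation=cv2.INTER_CUBIC)
cv2.imwrite("pics/chk7.png",np.hstack([A,B]))
```

```text
inc [-0.0009  0.0039  0.0363] spin 0.1 | tcp [ 0.5064 -0.2671  0.0713] jaw -82.3 q7 -0.71 F [ 0.4  0.8 -1.1] open 0.0318 t 17.05
scene [[395.8, 245.0], [340.7, 284.7]]
top [[410.8, 158.6], [423.7, 229.3]]
```

View pics/chk7.png

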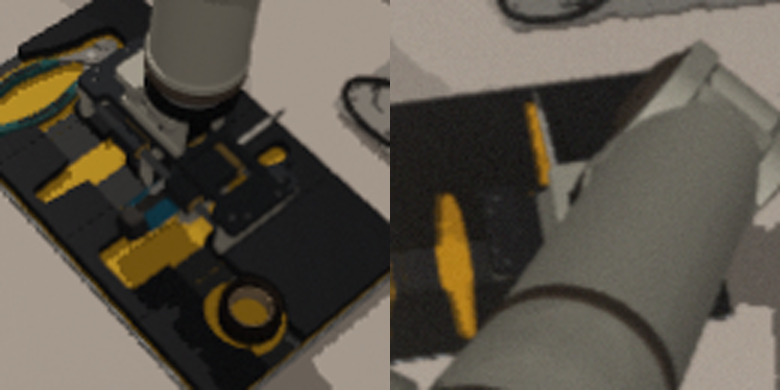

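The shaft tip shows at crop (283,113), predicted (287,105), and in the top view it is about 3 px short of prediction. So the screwdriver sits about 4 mm back in the grip, and I shift the placing by +4 mm along the slot. The tape ring lies in its recess at (250,305).

Emit:
{"api": "jog_arm", "payload": {
  "increments": [
    {"x": -0.0045, "y": 0.0035, "z": 0.015, "spin": 0},
    {"x": -0.0045, "y": 0.0035, "z": 0.03, "spin": 0},
    {"x": -0.0045, "y": 0.0035, "z": 0.035, "spin": 0},
    {"x": -0.0045, "y": 0.0035, "z": 0.035, "spin": 0}
  ]
}}

```text
clock: 17.45
ee_pos: [0.5013, -0.2723, 0.0351]
tool_rot: [-0.001, 0.998, 0.066, -0.001]
ft_force: [0.1, -0.8, -1.0]
opening: 0.0313
```

```bash
python3 -c "
from h import *
go(.510,-.2705,.0125,97.6)"
```

```text
inc [ 0.0089 -0.0006  0.0226] spin -0.0 | tcp [ 0.5013 -0.2723  0.0351] jaw -82.4 q7 -0.68 F [ 0.1 -0.8 -1. ] open 0.0313 t 17.45
```

Sign slip: tool +x points to world +x here, so I went the wrong way. Still above the foam, so I correct it before lowering.

Emit:
{"api": "jog_arm", "payload": {
  "increments": [
    {"x": 0.0085, "y": 0, "z": -0.004, "spin": 0},
    {"x": 0.0085, "y": 0, "z": -0.004, "spin": 0},
    {"x": 0.0085, "y": 0, "z": -0.004, "spin": 0}
  ]
}}

```text
clock: 17.75
ee_pos: [0.5121, -0.2724, 0.0416]
tool_rot: [0.0, 0.998, 0.066, 0.001]
ft_force: [-0.6, -0.1, -1.2]
opening: 0.0317
```

```bash
python3 -c "
from h import *
go(.510,-.2705,.0125,97.6)"
```

```text
inc [-0.0019 -0.0021  0.0291] spin -0.0 | tcp [ 0.5121 -0.2724  0.0416] jaw -82.4 q7 -0.69 F [-0.6 -0.1 -1.2] open 0.0317 t 17.75
```

Emit:
{"api": "jog_arm", "payload": {
  "increments": [
    {"x": -0.0015, "y": -0.0015, "z": 0.008, "spin": 0},
    {"x": -0.0015, "y": -0.0015, "z": 0.016, "spin": 0},
    {"x": -0.0015, "y": -0.0015, "z": 0.022, "spin": 0},
    {"x": -0.0015, "y": -0.0015, "z": 0.025, "spin": 0},
    {"x": -0.0015, "y": -0.0015, "z": 0.0265, "spin": 0},
    {"x": -0.0015, "y": -0.0015, "z": 0.0265, "spin": 0}
  ]
}}

```text
clock: 18.35
ee_pos: [0.509, -0.271, 0.014]
tool_rot: [-0.0, 0.998, 0.066, -0.0]
ft_force: [0.4, -0.4, -1.4]
opening: 0.0318
```

```bash
python3 -c "
from h import *
go(.510,-.2705,.0125,97.6)"
```

```text
inc [ 0.001  -0.0004  0.0015] spin -0.1 | tcp [ 0.509 -0.271  0.014] jaw -82.5 q7 -0.67 F [ 0.4 -0.4 -1.4] open 0.0318 t 18.35
```

Emit:
{"api": "jog_arm", "payload": {
  "increments": [
    {"x": 0.0005, "y": 0, "z": 0.0015, "spin": 0},
    {"x": 0.0005, "y": 0, "z": 0.0018, "spin": 0}
  ]
}}

```text
clock: 18.55
ee_pos: [0.51, -0.2709, 0.0126]
tool_rot: [0.0, 0.998, 0.066, 0.0]
ft_force: [-0.2, 0.7, -1.6]
opening: 0.0318
```

Emit:
{"api": "jog_arm", "payload": {
  "increments": [
    {"x": 0, "y": 0, "z": 0, "spin": 0},
    {"x": 0, "y": 0, "z": 0, "spin": 0},
    {"x": 0, "y": 0, "z": 0, "spin": 0},
    {"x": 0, "y": 0, "z": 0, "spin": 0},
    {"x": 0, "y": 0, "z": -0.03, "spin": 0},
    {"x": 0, "y": 0, "z": -0.07, "spin": 0},
    {"x": 0, "y": 0, "z": -0.09, "spin": 0}
  ],
  "jaw": 0.42
}}

```text
clock: 19.25
ee_pos: [0.511, -0.2719, 0.1054]
tool_rot: [0.001, 0.998, 0.066, 0.001]
ft_force: [0.5, -1.3, -0.4]
opening: 0.0535
```

```bash
python3 -c "
from h import *
go(.533,.387,.10,86.2)"
```

```text
inc [ 0.1082 -0.6504  0.0044] spin 11.3 | tcp [ 0.511  -0.2719  0.1054] jaw -82.5 q7 -0.73 F [ 0.5 -1.3 -0.4] open 0.0535 t 19.25
```

Emit:
{"api": "jog_arm", "payload": {
  "increments": [
    {"x": 0.108, "y": -0.65, "z": 0.004, "spin": 11.3},
    {"x": 0.108, "y": -0.65, "z": 0.004, "spin": 11.3},
    {"x": 0.108, "y": -0.65, "z": 0.004, "spin": 11.3},
    {"x": 0.108, "y": -0.65, "z": 0.004, "spin": 11.3},
    {"x": 0.108, "y": -0.65, "z": 0.004, "spin": 11.3},
    {"x": 0.108, "y": -0.65, "z": 0.004, "spin": 11.3},
    {"x": 0.108, "y": -0.65, "z": 0.004, "spin": 11.3},
    {"x": 0.108, "y": -0.65, "z": 0.004, "spin": 11.3}
  ]
}}

```text
clock: 20.05
ee_pos: [0.5228, 0.131, 0.1005]
tool_rot: [-0.0, 0.999, -0.033, 0.0]
ft_force: [0.3, -0.1, -0.0]
opening: 0.053
```

```bash
python3 -c "
from h import *
go(.533,.387,.07,86.2)"
```

```text
inc [-0.0066 -0.2561  0.0306] spin 0.1 | tcp [0.5228 0.131  0.1005] jaw -93.7 q7 -1.67 F [ 0.3 -0.1 -0. ] open 0.053 t 20.05
```

Emit:
{"api": "jog_arm", "payload": {
  "increments": [
    {"x": -0.0066, "y": -0.256, "z": 0.015, "spin": 0.1},
    {"x": -0.0066, "y": -0.256, "z": 0.015, "spin": 0.1},
    {"x": -0.0066, "y": -0.256, "z": 0.015, "spin": 0.1},
    {"x": -0.0066, "y": -0.256, "z": 0.015, "spin": 0.1},
    {"x": -0.0066, "y": -0.256, "z": 0.015, "spin": 0.1},
    {"x": -0.0066, "y": -0.256, "z": 0.015, "spin": 0.1},
    {"x": -0.0066, "y": -0.256, "z": 0.015, "spin": 0.1},
    {"x": -0.0066, "y": -0.256, "z": 0.015, "spin": 0.1}
  ]
}}

```text
clock: 20.85
ee_pos: [0.5333, 0.3827, 0.0849]
tool_rot: [0.001, 0.999, -0.034, -0.0]
ft_force: [0.2, -0.7, 0.3]
opening: 0.0531
```

Run:
```python
from h import *
im=bot.read_camera("scene");t=bot.read_camera("top")
go(.533,.387,.04,86.2)
A=cv2.resize(im[125:195,215:305],None,fx=4.5,fy=4.5,interpolation=cv2.INTER_CUBIC)
a=np.radians(-3.8)
for o in(-60,0,60):
    u=w2p("scene",[[.533+np.cos(a)*o/1e3,.387+np.sin(a)*o/1e3,.005]])[0];cv2.circle(A,(int((u[0]-214.5)*4.5),int((u[1]-124.5)*4.5)),2,(0,0,255),-1)
B=cv2.resize(ortho("top",t,.38,.68,-.43,-.13,1050,.015),(315,315))
cv2.imwrite("pics/chk8.png",np.hstack([A,B]))
```

```text
inc [-0.0013 -0.0051  0.0453] spin -0.2 | tcp [0.5339 0.3819 0.0853] jaw -94.0 q7 -2.05 F [-0.2  0.5 -0.7] open 0.0536 t 20.95
```

View pics/chk8.png

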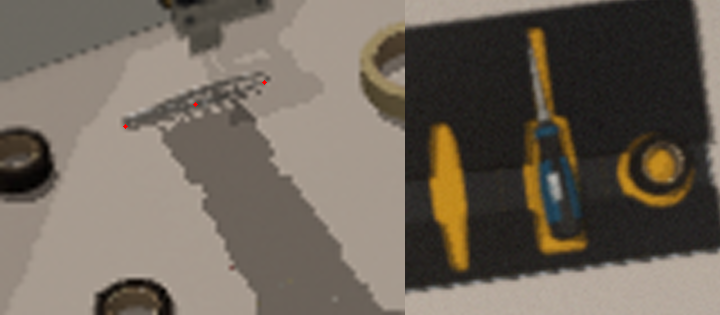

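Screwdriver and roll both look seated (right panel, 555,170 and 660,165). The tweezers lie along the predicted points, with the far end about 3 mm further left, so I use (0.534, 0.389) and axis −2.5°.

Emit:
{"api": "jog_arm", "payload": {
  "increments": [
    {"x": 0.0, "y": -0.007, "z": 0.02, "spin": -1.4},
    {"x": 0.0, "y": -0.007, "z": 0.04, "spin": -1.4},
    {"x": 0.0, "y": -0.007, "z": 0.045, "spin": -1.4},
    {"x": 0.0, "y": -0.007, "z": 0.045, "spin": -1.4}
  ]
}}

```text
clock: 21.35
ee_pos: [0.5335, 0.3896, 0.0395]
tool_rot: [0.001, 1.0, -0.023, -0.001]
ft_force: [-0.2, -0.7, -0.1]
opening: 0.0533
```

```bash
python3 -c "
from h import *
go(.534,.389,.003,87.5)"
```

```text
inc [0.0006 0.0005 0.0365] spin -0.1 | tcp [0.5335 0.3896 0.0395] jaw -92.6 q7 -2.02 F [-0.2 -0.7 -0.1] open 0.0533 t 21.35
```

Emit:
{"api": "jog_arm", "payload": {
  "increments": [
    {"x": 0, "y": 0, "z": 0.02, "spin": 0},
    {"x": 0, "y": 0, "z": 0.034, "spin": 0},
    {"x": 0, "y": 0, "z": 0.0365, "spin": 0},
    {"x": 0, "y": 0, "z": 0.0365, "spin": 0}
  ]
}}

```text
clock: 21.75
ee_pos: [0.5334, 0.3912, 0.0035]
tool_rot: [0.0, 1.0, -0.022, -0.0]
ft_force: [0.4, 0.4, 0.5]
opening: 0.0533
```

Emit:
{"api": "jog_arm", "payload": {
  "increments": [
    {"x": 0, "y": 0, "z": 0, "spin": 0},
    {"x": 0, "y": 0, "z": 0, "spin": 0},
    {"x": 0, "y": 0, "z": 0, "spin": 0},
    {"x": 0, "y": 0, "z": 0, "spin": 0},
    {"x": 0, "y": 0, "z": 0, "spin": 0}
  ],
  "jaw": 1,
  "squeeze": 15
}}

```text
clock: 22.25
ee_pos: [0.5336, 0.3919, 0.0039]
tool_rot: [-0.0, 1.0, -0.021, 0.0]
ft_force: [0.2, -0.5, 0.0]
opening: 0.0176
```

Emit:
{"api": "jog_arm", "payload": {
  "increments": [
    {"x": 0, "y": 0, "z": -0.02, "spin": 0},
    {"x": 0, "y": 0, "z": -0.06, "spin": 0},
    {"x": 0, "y": 0, "z": -0.1, "spin": 0},
    {"x": 0, "y": 0, "z": -0.1, "spin": 0}
  ]
}}

```text
clock: 22.65
ee_pos: [0.5376, 0.3941, 0.1102]
tool_rot: [-0.003, 1.0, -0.022, 0.004]
ft_force: [0.6, 0.7, 0.9]
opening: 0.0141
```

```bash
python3 -c "
from h import *
go(.493,-.172,.10,97.6)"
```

```text
inc [-0.0203  0.5675  0.006 ] spin -10.1 | tcp [0.5376 0.3941 0.1102] jaw -92.5 q7 -2.05 F [0.6 0.7 0.9] open 0.0141 t 22.65
```

Emit:
{"api": "jog_arm", "payload": {
  "increments": [
    {"x": -0.0203, "y": 0.5675, "z": 0.006, "spin": -10.1},
    {"x": -0.0203, "y": 0.5675, "z": 0.006, "spin": -10.1},
    {"x": -0.0203, "y": 0.5675, "z": 0.006, "spin": -10.1},
    {"x": -0.0203, "y": 0.5675, "z": 0.006, "spin": -10.1},
    {"x": -0.0203, "y": 0.5675, "z": 0.006, "spin": -10.1},
    {"x": -0.0203, "y": 0.5675, "z": 0.006, "spin": -10.1},
    {"x": -0.0203, "y": 0.5675, "z": 0.006, "spin": -10.1},
    {"x": -0.0203, "y": 0.5675, "z": 0.006, "spin": -10.1}
  ]
}}

```text
clock: 23.45
ee_pos: [0.5015, -0.0088, 0.0993]
tool_rot: [-0.0, 0.998, 0.067, 0.0]
ft_force: [0.5, -0.4, -0.1]
opening: 0.014
```

```bash
python3 -c "
from h import *
go(.493,-.172,.075,97.6)"
```

```text
inc [-0.0302  0.1606  0.0242] spin 0.1 | tcp [ 0.5015 -0.0088  0.0993] jaw -82.3 q7 -1.23 F [ 0.5 -0.4 -0.1] open 0.014 t 23.45
```

Emit:
{"api": "jog_arm", "payload": {
  "increments": [
    {"x": -0.03, "y": 0.1606, "z": 0.024, "spin": 0.1},
    {"x": -0.03, "y": 0.1606, "z": 0.024, "spin": 0.1},
    {"x": -0.03, "y": 0.1606, "z": 0.024, "spin": 0.1},
    {"x": -0.03, "y": 0.1606, "z": 0.024, "spin": 0.1},
    {"x": -0.03, "y": 0.1606, "z": 0.024, "spin": 0.1},
    {"x": -0.03, "y": 0.1606, "z": 0.024, "spin": 0.1}
  ]
}}

```text
clock: 24.05
ee_pos: [0.4935, -0.1696, 0.075]
tool_rot: [-0.0, 0.998, 0.066, -0.0]
ft_force: [0.3, 0.6, 0.1]
opening: 0.0141
```

Run:
```python
from h import *
im=bot.read_camera("scene");t=bot.read_camera("top")
go(.493,-.172,.035,97.6)
p=np.array(bot.sense()["ee_pos"]);z=p[2]-.004+.005
ax=np.array([np.cos(np.radians(7.6)),np.sin(np.radians(7.6)),0])
A=cv2.resize(im[205:295,270:400],None,fx=4,fy=4,interpolation=cv2.INTER_CUBIC)
for o in(-.0635,.0635):
    u=w2p("scene",[[p[0],p[1],z]+ax*o])[0];print(((u-[269.5,204.5])*4).round());cv2.circle(A,tuple(int(v) for v in ((u-[269.5,204.5])*4).round()),2,(0,0,255),-1)
cv2.imwrite("pics/chk9.png",A)
```

```text
inc [-0.0016  0.0037  0.0403] spin 0.1 | tcp [ 0.4941 -0.1682  0.0753] jaw -82.3 q7 -0.87 F [-0.4 -0.1 -0.7] open 0.0145 t 24.15
[179. 229.]
[322. 134.]
```

View pics/chk9.png

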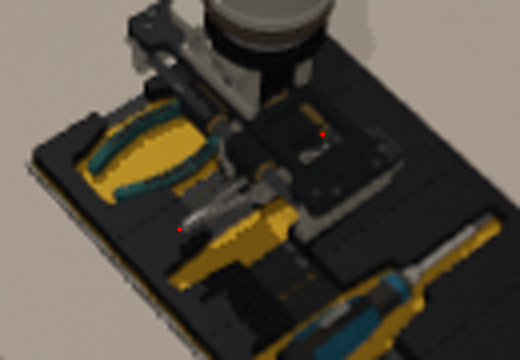

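The tweezers' near end at (181,227) matches the prediction (179,229). Lowering.

Emit:
{"api": "jog_arm", "payload": {
  "increments": [
    {"x": -0.001, "y": 0.0025, "z": 0.015, "spin": 0},
    {"x": -0.001, "y": 0.0025, "z": 0.03, "spin": 0},
    {"x": -0.001, "y": 0.0025, "z": 0.04, "spin": 0},
    {"x": -0.001, "y": 0.0025, "z": 0.04, "spin": 0},
    {"x": -0.001, "y": 0.0025, "z": 0.04, "spin": 0}
  ]
}}

```text
clock: 24.65
ee_pos: [0.4926, -0.1726, 0.0347]
tool_rot: [-0.0, 0.998, 0.066, -0.001]
ft_force: [0.1, -0.5, 0.2]
opening: 0.0142
```

```bash
python3 -c "
from h import *
go(.493,-.172,.0125,97.6)"
```

```text
inc [ 0.0005 -0.0006  0.0222] spin -0.0 | tcp [ 0.4926 -0.1726  0.0347] jaw -82.4 q7 -0.83 F [ 0.1 -0.5  0.2] open 0.0142 t 24.65
```

Emit:
{"api": "jog_arm", "payload": {
  "increments": [
    {"x": 0.0005, "y": 0, "z": 0.009, "spin": 0},
    {"x": 0.0005, "y": 0, "z": 0.017, "spin": 0},
    {"x": 0.0005, "y": 0, "z": 0.021, "spin": 0},
    {"x": 0.0005, "y": 0, "z": 0.022, "spin": 0},
    {"x": 0.0005, "y": 0, "z": 0.022, "spin": 0}
  ]
}}

```text
clock: 25.15
ee_pos: [0.4941, -0.1726, 0.0136]
tool_rot: [-0.0, 0.998, 0.066, 0.0]
ft_force: [0.8, 0.0, 3.4]
opening: 0.0143
```

Emit:
{"api": "jog_arm", "payload": {
  "increments": [
    {"x": 0, "y": 0, "z": 0, "spin": 0},
    {"x": 0, "y": 0, "z": 0, "spin": 0},
    {"x": 0, "y": 0, "z": 0, "spin": 0},
    {"x": 0, "y": 0, "z": 0, "spin": 0},
    {"x": 0, "y": 0, "z": -0.03, "spin": 0},
    {"x": 0, "y": 0, "z": -0.07, "spin": 0},
    {"x": 0, "y": 0, "z": -0.1, "spin": 0}
  ],
  "jaw": 0.62
}}

```text
clock: 25.85
ee_pos: [0.4937, -0.1731, 0.1149]
tool_rot: [0.0, 0.998, 0.066, 0.0]
ft_force: [1.5, -0.1, 0.7]
opening: 0.0349
```

Emit:
{"api": "jog_arm", "payload": {
  "increments": [
    {"x": 0, "y": -0.3, "z": -0.08, "spin": 0},
    {"x": 0, "y": -0.3, "z": -0.08, "spin": 0},
    {"x": 0, "y": -0.3, "z": -0.08, "spin": 0},
    {"x": 0, "y": -0.3, "z": -0.08, "spin": 0},
    {"x": 0, "y": -0.3, "z": -0.08, "spin": 0},
    {"x": 0, "y": -0.3, "z": -0.08, "spin": 0},
    {"x": 0, "y": -0.3, "z": -0.08, "spin": 0}
  ]
}}

```text
clock: 26.55
ee_pos: [0.4537, 0.1313, 0.1948]
tool_rot: [-0.002, 0.998, 0.07, 0.001]
ft_force: [0.2, -0.4, 0.1]
opening: 0.0349
```

Run:
```python
from h import *
im=bot.read_camera("scene");t=bot.read_camera("top")
go()
B=cv2.resize(ortho("top",t,.38,.66,-.43,-.02,950,.015),None,fx=1.,fy=1.)
A=cv2.resize(im[195:355,270:440],(400,376),interpolation=cv2.INTER_CUBIC)
h=max(A.shape[0],B.shape[0]);P=lambda X:cv2.copyMakeBorder(X,0,h-X.shape[0],0,0,0)
cv2.imwrite("pics/fin.png",np.hstack([P(A),P(B)]))
for n in "screwdriver side_cutters tweezers black_tape masking_tape caliper".split():
    for c in("scene","top"): print(n,c,[(np.round(d["point"],3).tolist(),round(d["score"],2)) for d in bot.search_frame(n,c)][:4])
```

```text
inc [0. 0. 0.] spin 0 | tcp [0.454  0.1271 0.1938] jaw -82.2 q7 -1.66 F [-0.1 -1.1 -0.8] open 0.0346 t 26.65
screwdriver scene [([0.502, -0.275, 0.031], 0.83), ([0.548, -0.275, 0.02], 0.68)]
screwdriver top [([0.509, -0.267, 0.04], 0.75)]
side_cutters scene [([0.494, -0.07, 0.019], 0.59)]
side_cutters top [([0.499, -0.064, 0.019], 0.83)]
tweezers scene [([0.711, 0.168, 0.003], 0.52)]
tweezers top []
black_tape scene [([0.516, -0.374, 0.023], 0.85), ([0.39, 0.188, 0.012], 0.61), ([0.382, 0.386, 0.016], 0.5)]
black_tape top [([0.522, -0.365, 0.027], 0.57), ([0.38, 0.39, 0.016], 0.5), ([0.509, -0.265, 0.037], 0.48)]
masking_tape scene [([0.703, 0.319, 0.019], 0.61)]
masking_tape top [([0.708, 0.323, 0.022], 0.7)]
caliper scene [([0.712, 0.166, 0.003], 0.87), ([0.561, -0.366, 0.024], 0.32)]
caliper top [([0.71, 0.173, 0.001], 0.68)]
```

View pics/fin.png

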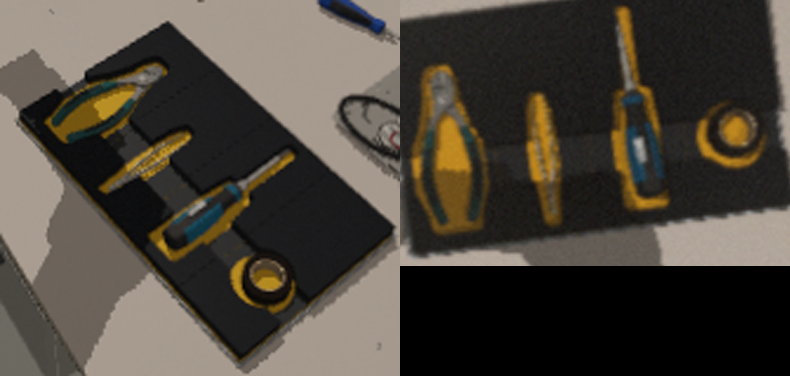

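All four tools lie in their recesses in both views: cutters (105,105), tweezers (150,160), screwdriver (220,210) and tape (265,280) in the left panel. The detected tops have plausible seated heights, the cream roll and caliper have not moved beyond the measuring noise, and the arm is clear. Handing in.

```bash
python3 -c "
from rig import bot
print(bot.job_done())"
```

```text
the job is handed in; nothing more can be done
None
```

I put the black tape (the rightmost of the three look-alike rolls), side cutters, teal screwdriver and tweezers into their own recesses and let go. I handed the job in at about 27 s on the robot clock. The hand-in reports no verdict.

**Last check:** both cameras show all four in their recesses, lined up with them, with the arm well clear. The top surfaces found for the tape and cutters match resting on the floor (0.023–0.027 m and 0.019 m). The masking tape and caliper are within about 5 mm of where they started, which is within the measuring noise.

**Less certain or off:**
- **Tape:** it sits about 5 mm off centre, inside the allowed 12–14 mm.
- **Tweezers:** the detector did not find them once they were in the slot (its one hit was the caliper). I judged them from the pictures and from the grip before release.
- **Screwdriver:** the two cameras put its handle about 8 mm apart. While placing it I first shifted it the wrong way along the slot, and corrected that above the foam.

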